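Shim the bench jig until the rail is held snug

ROBOT

A 6-joint arm with a two-finger parallel gripper is mounted at the origin on the work surface. World frame = base frame: x ahead of the robot, y to its left, z up, the work surface at z = 0. Lengths are in m, angles in rad, forces in N, time in s.
With the tool pointing down it reaches from about 0.25 to 0.725 m from the base axis. Payload 4 kg.
Tool frame: the origin (TCP) lies midway between the tips of the shut fingers; the grasp point (between the pads) lies pinch_z behind it (pinch_z is the distance from the TCP to the grasp point, in m); z points along the fingers, y is the direction in which the jaws open and shut (so a half turn about z gives the same grasp; the last joint's range is limited). The gripper opens to 85 mm and grips with 20 to 120 N. Pads are 22 mm wide; open, the fingers measure 114 mm over their backs; the gripper's body (76 mm by 85 mm) begins 54 mm behind the grasp point. The pads swing forward as they close: fully open they stand 13 mm farther back than shut.
Start: joints at [1.248, 0.241, 0.005, 1.335, 0, 1.571], TCP at [0.159, 0.474, 0.231] pointing down, gripper open.
Joint ranges: [-2.72, 2.72], [-1.05, 1.87], [-1.09, 1.28], [-1.99, 2.15], [-1.42, 1.44], [-3.14, 3.14]. Speed limits (rad/s): [2.79, 2.79, 3.14, 3.14, 3.14, 3.14].

INTERFACE

Orientations are given as a unit quaternion [x, y, z, w].
In Python, from workcell import * gives the robot as it stands.
- The arm moves only by the tool move_arm, never from a script. Its argument "motion" is a list of rows, each a list of 3 entries, a list of its own where there are three numbers: the finger opening in mm, from 0 to 85.4, then the shift along the tool's x, y, z in units of 50 mm (1.0 is 50 mm), then the turn about the tool's z in units of 6 degrees (1.0 is 6 degrees). In form: [[claw, [dx, dy, dz], roll], ...]. A call has exactly 10 rows; each row is the pose to reach, as a shift and turn from the pose commanded when the call began, along the tool's axes at that moment; what a row does not reach only later rows make up. A row lasts 1/10 s, in which the tool goes at most 50 mm and 8.59 degrees, less where a joint would pass 70% of its speed; a pose out of reach is approached as far as the arm can. A call with a gripper value outside its range is refused whole. The fingers move at their own pace and stop on an object; the grip force is fixed at half the most. Time passes only in rows, so rows that repeat a pose let the fingers close, or fill a call up. It gives the time, the measured TCP pose, the force and the opening at its end, in the units of the state.
- get_obs(): the state, without advancing time (a new reading comes with each control period).
- camera(name): name is "scene" or "top" or "wrist"; returns a dict with "color" (420x560x3 uint8, red, green, blue), "fx", "fy", "cx", "cy" (pixels), "rvec" (rotation vector, rad) and "tvec" (3), from world to camera coordinates, as OpenCV has them; the wrist camera has in their place "mount" (4x4, takes a point from camera to tool coordinates, whose origin is the TCP and whose axes are the flange's). Camera axes: x right, y down, z forward; pixel columns grow to the right and rows downward; lengths in m; the calibration is good to about 2 mm. A picture is of the moment at which its call begins: read the wrist's pose just before it. There is no depth.
- job_done(): hands the job in, once; it reports no verdict.
The state is a dict: "clock": time; "joint_pos": joint angles; "joint_vel": joint speeds; "tau": joint torques, N m; "eef_pos": TCP position; "tool_rot": TCP orientation; "ft_force": force on the tool from outside, world axes, zero at the start; "ft_torque": the same for the moment, N m; "grip_width": finger opening in m.
Only numpy, scipy, OpenCV 4.12 (cv2) and the standard library are available. Lean on these libraries where they do the work, as an engineer would, in place of code of your own. Each camera call takes 0.05 s, during which the arm holds its last target.

TASK

The rail in the bench clamping jig is still loose: with only the red spacer in the gap, the grey jaw runs out of travel before it grips. Stand the blue spacer in the gap between the red spacer and the jaw, let go of it, then slide the jaw up against the pack until it is snug, with both spacers left upright on the jig's deck. The green and yellow spacers are the wrong thickness.

Things in the scene. Friction and masses are not known exactly. Their poses are not given: they have to be found in the camera images.
- jig: Fixed wooden jig, deck 200 (x) x 270 (y) x 18 mm. Origin: centre of the deck's underside, on the bench. Along its y: dark fence and brown rail at the -y end (rail face at y = -80 mm, top 63 mm above the bench), the gap with the red spacer, the grey jaw. The gap's +x and -x ends are open. Guide strips 10 mm high beside the jaw at x = +-34 mm; the deck is free behind the jaw to y = 135 mm.
- jaw (a joint): Jaw's slide q in m: 0 open, grows towards the jig's -y, stop at 0.036. Grey block on x = 0, 50 mm wide (x), front at y = -6 mm - q, back at y = 54 mm - q, top 62 to 63 mm above the bench; black knob, 28 mm across, at y = 29 mm - q, top 89 mm. Friction 2.5 N, stays where left; push it from behind or by the knob. Snug near 0.030 with red and blue in the gap.
- spacer_red: Red plastic spacer plate, loose, 60 (x) x 20 (y, thickness) x 45 mm high, already standing in the gap within 3 mm of the rail. Origin at the centre of its underside.
- spacer_blue: Blue plastic spacer plate, 60 (x) x 24 (y, thickness) x 45 mm high, 60 g, standing on the bench beside green (10 mm) and yellow (52 mm thick) ones. Origin at the centre of its underside. Stands on the jig's deck with its length along the jig's x; gripped across its 60 mm length, the fingers come down at the gap's open ends.

How it is judged:
On the way, in this order (a step that is already met when the one before it is completed fails the run):
1. the blue spacer stands released in the gap, between the red spacer and the jaw (x of spacer_blue in the frame of jig between -0.02 and 0.02 m and y of spacer_blue in the frame of jig between -0.056 and -0.01 m and z of spacer_blue in the frame of jig between 0.014 and 0.023 m and angle between spacer_blue's own z axis and vertical below 0.175 rad and contact force between the fingers and spacer_blue below 0.1 N), for 0.2 s.
2. the jaw is slid up against the pack (value of joint jaw above 0.026 m), for 0.2 s.
At the end, for the whole second after the job is handed in: The jaw is up against the pack (joint above 0.026); the blue spacer stands on the deck between red spacer and jaw, at rest, upright within 10 degrees and within 20 mm of the jaw's centre line; the red one still stands upright in the gap, within 25 mm of that line (value of joint jaw above 0.026 m and x of spacer_blue in the frame of jig between -0.02 and 0.02 m and y of spacer_blue in the frame of jig between -0.056 and -0.04 m and z of spacer_blue in the frame of jig between 0.014 and 0.023 m and angle between each of spacer_blue, spacer_red's own z axis and vertical below 0.175 rad and x of spacer_red in the frame of jig between -0.025 and 0.025 m and z of spacer_red in the frame of jig between 0.014 and 0.023 m and linear speed of spacer_blue below 0.02 m/s); the robot touches nothing.
It also fails if it takes over 45 s, if anything falls off the work surface, if the arm or the gripper's body presses on something with over 40 N, if the wrist force passes 120 N, or if a joint passes its speed limit or range.

## Working session

There is one attempt and no reset: what is moved stays moved. The work goes in short steps, Python scripts to look and compute and a tool call to move; the robot and the scene stay as the last step left them, time stands still between calls to the robot, and variables do not carry over. Pictures are saved under pics/ and viewed, and the job is handed in when it is done.

Besides the shell and the picture viewer there is one more tool, called after ">>>" in YAML: its name, and indented under it one key for each argument. move_arm: Moves the arm, as the interface text tells. Its arguments: {"type":"object","properties":{"motion":{"type":"array","items":{"type":"array"}}},"required":["motion"]}

```bash
mkdir -p pics; ls
python3 - <<'E'
from workcell import *
import cv2
o=get_obs(); print(o)
for n in ["top","scene"]:
    c=camera(n); print(n,c["fx"],c["fy"],c["cx"],c["cy"],c["rvec"],c["tvec"])
    cv2.imwrite(f"pics/{n}0.png",cv2.cvtColor(c["color"],cv2.COLOR_RGB2BGR))
try: print(pinch_z)
except Exception as e: print(e)
E
```

```text
pics
{'clock': 0.0, 'joint_pos': array([ 1.24800427e+00,  2.41376036e-01,  3.73162954e-03,  1.33517066e+00,
       -3.13951356e-06,  1.57080259e+00]), 'joint_vel': array([-0.0008951 , -0.00138864, -0.00033815, -0.00169665,  0.00167531,
        0.00159368]), 'tau': array([ 3.47891355e-04, -3.72318327e+01,  2.52407849e+01,  1.70116522e-02,
       -9.91597221e-05, -2.59610786e-07]), 'eef_pos': array([0.15841315, 0.4735917 , 0.23043421]), 'tool_rot': array([ 1.60699255e-01,  9.87002903e-01, -9.96503635e-04, -1.60649296e-04]), 'ft_force': array([ 0.50281334, -0.25372226, -0.09274232]), 'ft_torque': array([ 0.01443263, -0.01849129,  0.00089445]), 'grip_width': 0.08543106472084123}
top 486.27238553437064 486.27238553437064 281.06506500970977 206.2452000914094 [ 2.17639325 -2.17083486  0.04700753] [0.05283296 0.53572291 0.86495165]
scene 437.2446206013902 437.2446206013902 275.11398669334153 203.75468741837835 [ 2.32577586  1.13289579 -0.34959334] [-0.37784017 -0.28790699  1.24795537]
0.0187
```

```bash
ls -la pics
```

```text
total 760
drwxr-xr-x 2 agent agent   4096 Dec  7 01:06 .
drwxr-xr-x 3 agent agent   4096 Dec  7 01:05 ..
-rw-r--r-- 1 agent agent 412345 Dec  7 01:06 scene0.png
-rw-r--r-- 1 agent agent 353660 Dec  7 01:06 top0.png
```

View pics/top0.png

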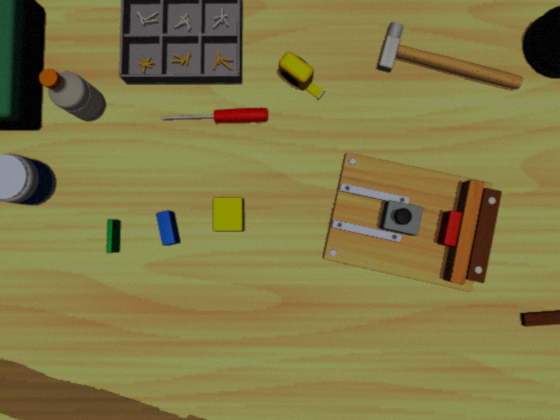

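View pics/scene0.png

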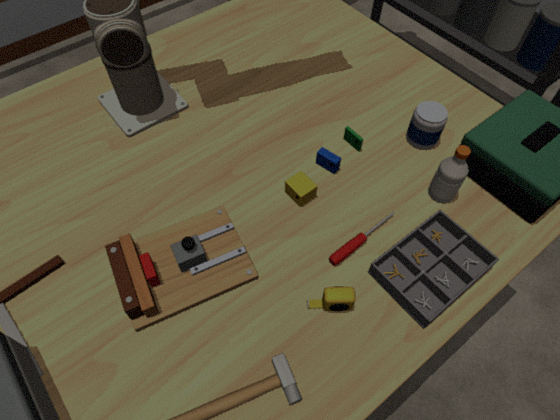

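The top view shows the jig at about (410,222), with the rail at its right end. The blue spacer is at (167,228), between green (113,236) and yellow (228,214). I'll enlarge these next.

Run:
```python
import cv2
a=cv2.imread("pics/top0.png")
def crop(x,y,w,h,s,n,a=a):
    cv2.imwrite("pics/"+n,cv2.resize(a[y:y+h,x:x+w],None,fx=s,fy=s,interpolation=cv2.INTER_CUBIC))
crop(95,185,160,75,5,"c_sp.png"); crop(315,145,195,150,4,"c_jig.png")
```

```text
(no output)
```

View pics/c_sp.png

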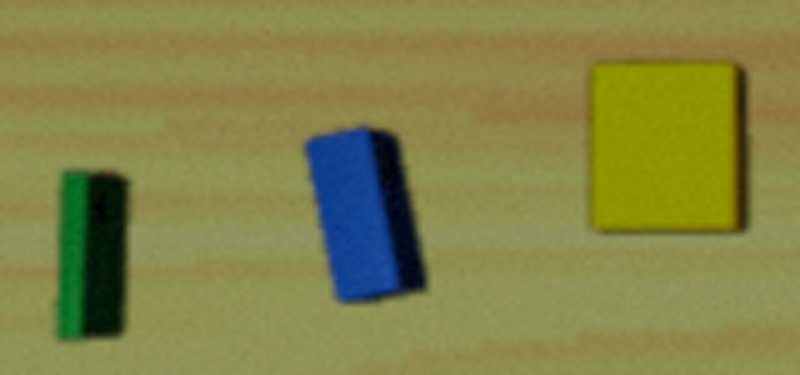

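View pics/c_jig.png

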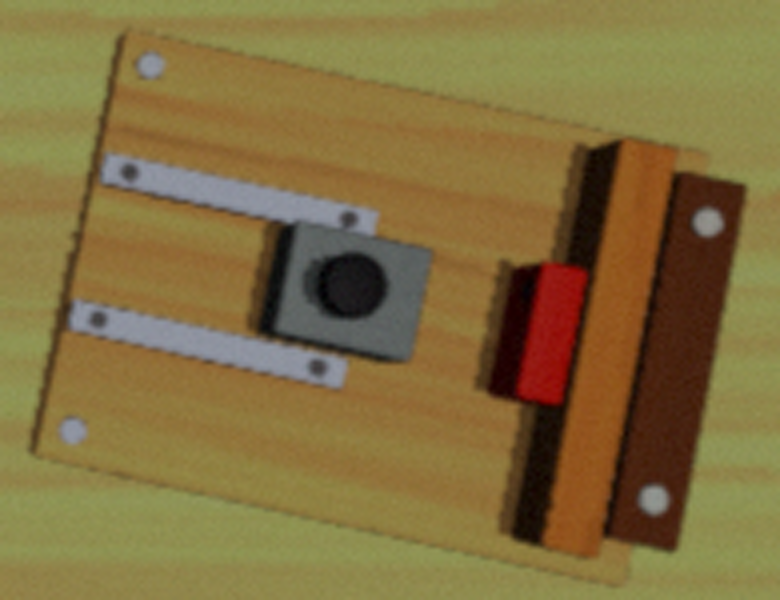

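```bash
cat > h.py <<'E'
import numpy as np, cv2
from workcell import *
fx,cx,cy=486.27238553437064,281.06506500970977,206.2452000914094
R,_=cv2.Rodrigues(np.array([2.17639325,-2.17083486,0.04700753])); t=np.array([0.05283296,0.53572291,0.86495165])
def bp(p,z):
    d=R.T@np.array([(p[0]-cx)/fx,(p[1]-cy)/fx,1]); c=-R.T@t
    return (c+d*(z-c[2])/d[2])[:2]
def sp(p): return (95+p[0]/5-.4,185+p[1]/5-.4)
def jg(p): return (315+p[0]/4-.4,145+p[1]/4-.4)
E
python3 - <<'E'
from h import *
print("cam",-R.T@t)
B=np.array([bp(sp(p),.045) for p in [(307,141),(366,128),(398,290),(341,301)]]); 
print("blue",B,B.mean(0)); 
for i in range(4): print(np.linalg.norm(B[i]-B[i-1]))
l=B[3]-B[0]+B[2]-B[1]; print("blue long angle",np.degrees(np.arctan2(l[1],l[0])))
Y=np.array([bp(sp(p),.045) for p in [(593,62),(738,62),(738,230),(593,230)]]);print("yel",Y.mean(0),Y.min(0),Y.max(0))
D=np.array([bp(jg(p),.018) for p in [(125,30),(35,455),(625,585),(709,152)]])
print(D,D.mean(0),[np.linalg.norm(D[i]-D[i-1]) for i in range(4)])
y=D[0]+D[1]-D[2]-D[3]; print("jig +y angle",np.degrees(np.arctan2(y[1],y[0])))
J=np.array([bp(jg(p),.0625) for p in [(290,220),(432,248),(410,361),(273,328)]])
print("jaw",J.mean(0),[np.linalg.norm(J[i]-J[i-1]) for i in range(4)])
K=bp(jg((353,286)),.089); print("knob",K)
Rd=np.array([bp(jg(p),.063) for p in [(541,263),(588,267),(560,405),(518,400)]]);print("red",Rd.mean(0))
a=np.arctan2(y[1],y[0]); ey=np.array([np.cos(a),np.sin(a)]); ex=np.array([ey[1],-ey[0]]); c=D.mean(0)
for n,p in [("jaw",J.mean(0)),("knob",K),("red",Rd.mean(0))]+[("jc",q) for q in J]:print(n,(p-c)@ex,(p-c)@ey)
E
```

```text
cam [0.47449432 0.03119488 0.90100707]
blue [[0.52176736 0.2755969 ]
 [0.52643099 0.25460472]
 [0.46912878 0.24210191]
 [0.46518053 0.26228969]] [0.49562691 0.2586483 ]
0.05813046715326012
0.021503983110245577
0.058650348593690414
0.02057025163261978
blue long angle -167.23106621222624
yel [0.52032452 0.14790118] [0.49050261 0.12191188] [0.55010063 0.17401446]
[[ 0.63511791 -0.0639307 ]
 [ 0.44160864 -0.02237129]
 [ 0.38516299 -0.28446895]
 [ 0.57912459 -0.32655619]] [ 0.51025353 -0.17433179] [np.float64(0.2685282137310904), np.float64(0.19792175854717167), np.float64(0.26810687153752255), np.float64(0.1984752827488363)]
jig +y angle 77.90542184648181
jaw [ 0.51464471 -0.15518006] [np.float64(0.04711264282034009), np.float64(0.061632310890210616), np.float64(0.049479265907999705), np.float64(0.05975561410356963)]
knob [ 0.51467735 -0.15006484]
red [ 0.49581483 -0.23990308]
jaw 0.0002809274814430402 0.01964667847017563
knob -0.0007589333238851014 0.024655197816172512
red -0.00037931417139355967 -0.06714109791174167
jc 0.02393699147158744 0.051048552658986314
jc 0.024896623024550507 -0.010576286918493575
jc -0.02458208269446312 -0.010811733655125184
jc -0.023127821875902496 0.048926181795335
```

```bash
cat >> h.py <<'E'
from scipy.spatial.transform import Rotation as Ro
def plan(xyz,yaw_y):
    """yaw_y: world angle (deg) of tool y, tool down"""
    o=get_obs(); Rt=Ro.from_quat(o["tool_rot"]).as_matrix()
    d=Rt.T@(np.array(xyz)-o["eef_pos"])/0.05
    cur=np.degrees(np.arctan2(Rt[1,1],Rt[0,1])); r=-((yaw_y-cur+90)%180-90)/6
    tilt=np.degrees(np.arccos(-Rt[2,2]))
    print("t",o["clock"],"eef",o["eef_pos"].round(4),"yaw",cur.round(2),"tilt",tilt.round(2),"w",o["grip_width"].round(4),"F",o["ft_force"].round(2)); print("shift",d.round(3),"roll",r.round(3))
def save(n,name):
    o=get_obs(); c=camera(n); cv2.imwrite("pics/"+name,cv2.cvtColor(c["color"],cv2.COLOR_RGB2BGR)); return o,c
E
python3 - <<'E'
from h import *
plan([.4956,.2586,.18],12.8)
E
```

```text
Traceback (most recent call last):
  File "h.py", line 17, in plan
    print("t",o["clock"],"eef",o["eef_pos"].round(4),"yaw",cur.round(2),"tilt",tilt.round(2),"w",o["grip_width"].round(4),"F",o["ft_force"].round(2)); print("shift",d.round(3),"roll",r.round(3))
                                                                                                 ^^^^^^^^^^^^^^^^^^^^^
AttributeError: 'float' object has no attribute 'round'
```

```bash
sed -i 's/o\["grip_width"\].round(4)/round(o["grip_width"],4)/' h.py
python3 - <<'E'
from h import *
plan([.4956,.2586,.18],12.8)
E
```

```text
t 0.1 eef [0.1584 0.4737 0.2305] yaw 71.51 tilt 0.11 w 0.0854 F [-0.62  0.27 -1.03]
shift [-7.76  -1.938  1.014] roll 9.785
```

>>> move_arm:
  motion:
    - [85,[-0.6,-0.15,0.08],0.8]
    - [85,[-1.4,-0.35,0.18],1.8]
    - [85,[-2.3,-0.57,0.3],2.9]
    - [85,[-3.2,-0.8,0.42],4.0]
    - [85,[-4.1,-1.02,0.54],5.2]
    - [85,[-5.0,-1.25,0.66],6.4]
    - [85,[-5.9,-1.47,0.78],7.5]
    - [85,[-6.7,-1.68,0.88],8.6]
    - [85,[-7.4,-1.85,0.97],9.4]
    - [85,[-7.76,-1.94,1.01],9.8]

```text
clock: 1.1
eef_pos: [0.4975, 0.2569, 0.1796]
tool_rot: [0.627, 0.779, -0.001, -0.0]
ft_force: [0.2, 0.3, -0.3]
grip_width: 0.0852
```

Run:
```python
from h import *
plan([.4956,.2586,.18],12.8)
o,c=save("wrist","w1.png")
print({k:v for k,v in c.items() if k!="color"}, o["joint_vel"].round(3))
plan([.4956,.2586,.18],12.8)
np.savez("w1.npz",e=o["eef_pos"],q=o["tool_rot"],m=c["mount"],k=[c["fx"],c["cx"],c["cy"]])
```

```text
t 1.1 eef [0.4975 0.2569 0.1796] yaw 12.4 tilt 0.09 w 0.0852 F [ 0.2   0.31 -0.26]
shift [ 0.041 -0.03  -0.009] roll -0.066
{'fx': 294.5280289788287, 'fy': 294.5280289788287, 'cx': 276.8973408687316, 'cy': 210.77652224542467, 'mount': array([[-4.62644848e-05, -9.66354880e-01, -2.57212448e-01,
         6.48596647e-02],
       [ 9.99999950e-01,  3.60022411e-05, -3.15130253e-04,
        -1.20947289e-03],
       [ 3.13787883e-04, -2.57212450e-01,  9.66354830e-01,
        -1.42969252e-01],
       [ 0.00000000e+00,  0.00000000e+00,  0.00000000e+00,
         1.00000000e+00]])} [-0.254  0.171  0.215  0.053  0.025  0.117]
t 1.15 eef [0.4989 0.2562 0.1794] yaw 12.3 tilt 0.11 w 0.0852 F [ 2.53 -0.17  0.01]
shift [ 0.061 -0.053 -0.012] roll -0.084
```

View pics/w1.png

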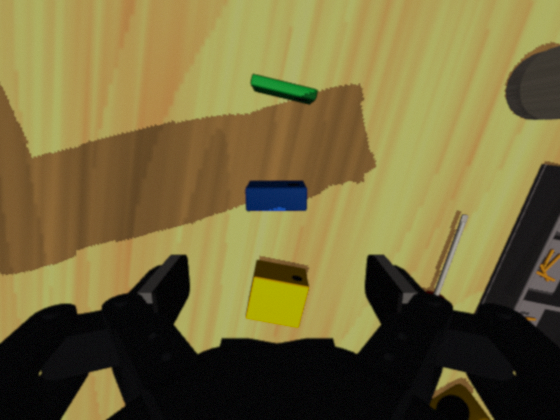

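```bash
cat >> h.py <<'E'
def wbp(f,p,z):
    d=np.load(f); m=d["m"]; fx,cx,cy=d["k"]; T=np.eye(4); T[:3,:3]=Ro.from_quat(d["q"]).as_matrix(); T[:3,3]=d["e"]; W=T@m
    r=W[:3,:3]@np.array([(p[0]-cx)/fx,(p[1]-cy)/fx,1]); return (W[:3,3]+r*(z-W[2,3])/r[2])[:2]
E
python3 - <<'E'
from h import *
a=cv2.imread("pics/w1.png"); cv2.imwrite("pics/w1c.png",cv2.resize(a[170:340,230:330],None,fx=6,fy=6,interpolation=cv2.INTER_CUBIC)[:,:][:600])
E
```

```text
(no output)
```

View pics/w1c.png

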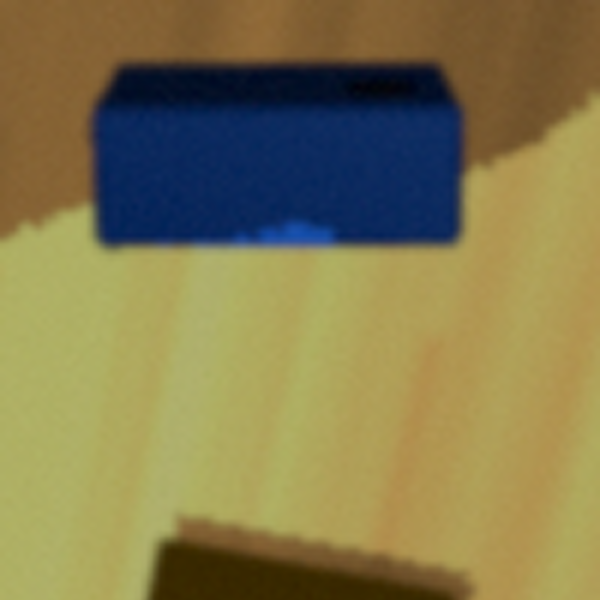

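Run:
```python
from h import *
P=np.array([wbp("w1.npz",(230+x/6-.4,170+y/6-.4),.045) for x,y in [(97,102),(462,102),(460,243),(97,243)]])
print(P.mean(0),[np.linalg.norm(P[i]-P[i-1]) for i in range(4)]); l=P[1]-P[0]+P[2]-P[3]; print(np.degrees(np.arctan2(l[1],l[0])))
plan([*P.mean(0),.009],12.5)
```

```text
[0.49461802 0.25951886] [np.float64(0.023208843728738812), np.float64(0.05804907141310378), np.float64(0.023193200909279458), np.float64(0.05896038179384718)]
12.42084150767244
t 1.15 eef [0.4989 0.2562 0.1794] yaw 12.3 tilt 0.11 w 0.0852 F [ 2.53 -0.17  0.01]
shift [ 0.09  -0.067  3.408] roll -0.034
```

>>> move_arm:
  motion:
    - [85,[0,0,0.1],0]
    - [85,[0,0,0.4],0]
    - [85,[0,0,0.8],0]
    - [85,[0,0,1.2],0]
    - [85,[0,0,1.6],0]
    - [85,[0,0,1.9],0]
    - [85,[0,0,2.05],0]
    - [85,[0,0,2.1],0]
    - [85,[0,0,2.1],0]
    - [85,[0,0,2.1],0]

```text
clock: 2.15
eef_pos: [0.4961, 0.2598, 0.0768]
tool_rot: [0.624, 0.781, 0.001, 0.0]
ft_force: [-0.8, 0.4, 0.3]
grip_width: 0.0849
```

Run:
```python
from h import *
plan([.495,.259,.009],12.5)
o,c=save("wrist","w2.png")
np.savez("w2.npz",e=o["eef_pos"],q=o["tool_rot"],m=c["mount"],k=[c["fx"],c["cx"],c["cy"]])
print(o["joint_vel"].round(3))
```

```text
t 2.15 eef [0.4961 0.2598 0.0768] yaw 12.75 tilt 0.1 w 0.0849 F [-0.84  0.39  0.31]
shift [-0.011 -0.028  1.355] roll 0.041
[-0.006 -0.001  0.008 -0.002 -0.002 -0.   ]
```

View pics/w2.png

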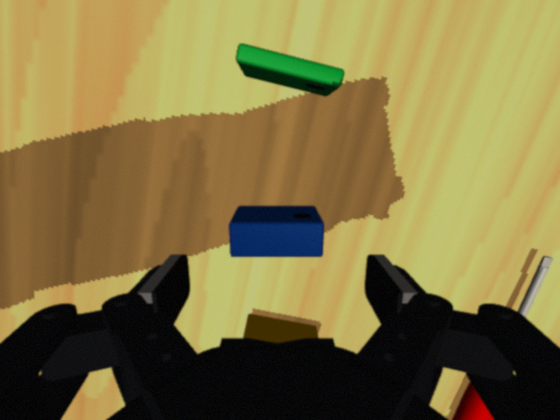

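The blue spacer (230–322, top face at rows 222–256) is centred between the fingertips (189 and 366) and square to them. I'll descend and grip.

>>> move_arm:
  motion:
    - [85,[0,0,0.15],0]
    - [85,[-0.01,-0.03,0.45],0]
    - [85,[-0.01,-0.03,0.8],0]
    - [85,[-0.01,-0.03,1.1],0]
    - [85,[-0.01,-0.03,1.28],0]
    - [85,[-0.01,-0.03,1.35],0]
    - [85,[-0.01,-0.03,1.35],0]
    - [50,[-0.01,-0.03,1.35],0]
    - [50,[-0.01,-0.03,1.35],0]
    - [50,[-0.01,-0.03,1.35],0]

```text
clock: 3.2
eef_pos: [0.4954, 0.2588, 0.0094]
tool_rot: [0.625, 0.781, 0.001, 0.0]
ft_force: [-0.6, -0.1, 2.9]
grip_width: 0.0586
```

Run:
```python
from h import *
plan([.495,.259,.15],12.5)
```

```text
t 3.2 eef [0.4954 0.2588 0.0094] yaw 12.7 tilt 0.14 w 0.0586 F [-0.64 -0.11  2.9 ]
shift [ 0.008  0.    -2.811] roll 0.034
```

>>> move_arm:
  motion:
    - [50,[0,0,0],0]
    - [50,[0,0,-0.1],0]
    - [50,[0,0,-0.3],0]
    - [50,[0,0,-0.7],0]
    - [50,[0,0,-1.2],0]
    - [50,[0,0,-1.7],0]
    - [50,[0,0,-2.2],0]
    - [50,[0,0,-2.6],0]
    - [50,[0,0,-2.8],0]
    - [50,[0,0,-2.8],0]

```text
clock: 4.2
eef_pos: [0.4953, 0.2587, 0.1501]
tool_rot: [0.625, 0.781, 0.002, 0.001]
ft_force: [-0.6, -0.5, -0.5]
grip_width: 0.0588
```

Run:
```python
from h import *
c=np.array([.51025,-.17433]); a=np.radians(77.9); ey=np.array([np.cos(a),np.sin(a)])
t=c-.034*ey; print(t)
plan([*t,.15],-12.1)
```

```text
[ 0.50312297 -0.20757463]
t 4.2 eef [0.4953 0.2587 0.1501] yaw 12.7 tilt 0.19 w 0.0588 F [-0.6  -0.49 -0.47]
shift [-9.132 -1.899 -0.012] roll 4.134
```

>>> move_arm:
  motion:
    - [50,[-0.2,-0.04,0],0.1]
    - [50,[-0.6,-0.12,0],0.3]
    - [50,[-1.2,-0.25,0],0.6]
    - [50,[-1.9,-0.4,0],0.9]
    - [50,[-2.6,-0.54,0],1.2]
    - [50,[-3.3,-0.69,0],1.5]
    - [50,[-4.0,-0.83,0],1.8]
    - [50,[-4.6,-0.96,0],2.1]
    - [50,[-5.0,-1.04,0],2.3]
    - [50,[-5.2,-1.08,0],2.4]

```text
clock: 5.2
eef_pos: [0.4974, -0.0095, 0.1467]
tool_rot: [0.719, 0.695, -0.001, -0.001]
ft_force: [-1.1, -0.5, -0.7]
grip_width: 0.0591
```

Run:
```python
from h import *
plan([.50312,-.20757,.15],-12.1)
```

```text
t 5.2 eef [ 0.4974 -0.0095  0.1467] yaw -1.91 tilt 0.2 w 0.0591 F [-1.11 -0.5  -0.66]
shift [-3.955  0.246 -0.064] roll 1.699
```

>>> move_arm:
  motion:
    - [50,[-0.3,0.02,0],0.15]
    - [50,[-0.8,0.05,0],0.35]
    - [50,[-1.4,0.09,0],0.6]
    - [50,[-2.1,0.13,0],0.9]
    - [50,[-2.8,0.17,0],1.2]
    - [50,[-3.4,0.21,0],1.5]
    - [50,[-3.8,0.24,0],1.65]
    - [50,[-3.95,0.25,0],1.72]
    - [50,[-3.95,0.25,0],1.72]
    - [50,[-3.95,0.25,0],1.72]

```text
clock: 6.2
eef_pos: [0.5052, -0.2039, 0.1477]
tool_rot: [0.777, 0.63, -0.0, -0.001]
ft_force: [-1.1, -0.4, -0.1]
grip_width: 0.0592
```

Run:
```python
from h import *
plan([.50312,-.20757,.15],-12.1)
o,c=save("wrist","w3.png")
np.savez("w3.npz",e=o["eef_pos"],q=o["tool_rot"],m=c["mount"],k=[c["fx"],c["cx"],c["cy"]])
print(o["joint_vel"].round(3))
save("top","t3.png"); save("scene","s3.png")
plan([.50312,-.20757,.15],-12.1)
a=cv2.imread("pics/t3.png"); cv2.imwrite("pics/t3c.png",cv2.resize(a[145:295,315:510],None,fx=4,fy=4,interpolation=cv2.INTER_CUBIC))
```

```text
t 6.2 eef [ 0.5052 -0.2039  0.1477] yaw -11.96 tilt 0.1 w 0.0592 F [-1.06 -0.42 -0.07]
shift [-0.079 -0.025 -0.045] roll 0.023
[ 0.012 -0.007 -0.001  0.001 -0.001  0.   ]
t 6.35 eef [ 0.5056 -0.2038  0.1483] yaw -11.91 tilt 0.03 w 0.059 F [0.11 0.3  0.  ]
shift [-0.085 -0.033 -0.035] roll 0.031
```

View pics/w3.png

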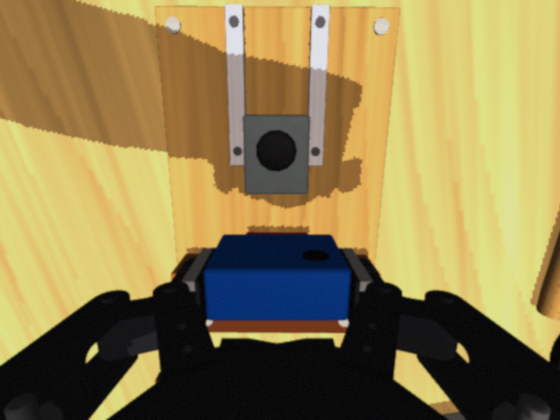

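View pics/t3c.png

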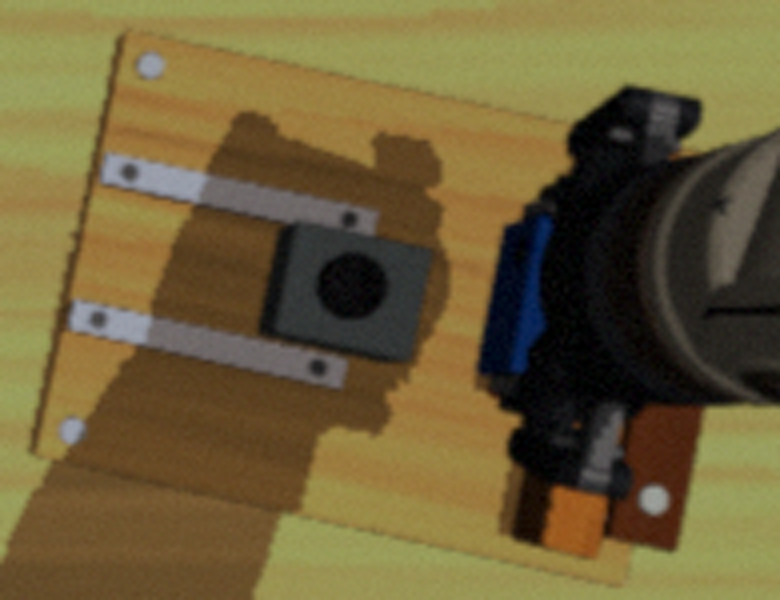

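View pics/s3.png

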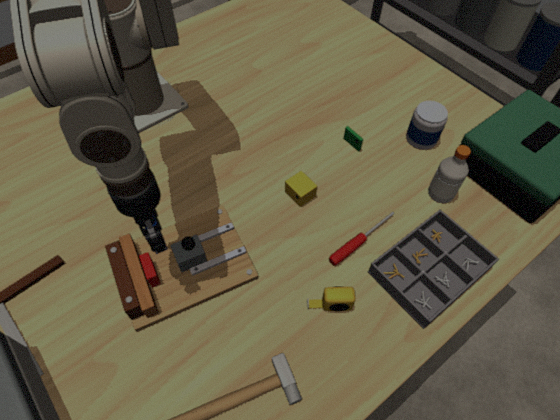

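Run:
```python
from h import *
a=cv2.imread("pics/w3.png"); cv2.imwrite("pics/w3c.png",cv2.resize(a[170:340,180:380],None,fx=4,fy=4,interpolation=cv2.INTER_CUBIC))
c=np.array([.51025,-.17433]); an=np.radians(77.9); ey=np.array([np.cos(an),np.sin(an)]); ex=np.array([ey[1],-ey[0]])
for n,p,z in [("jaw fl",(245,193.5),.0625),("jaw fr",(308.5,193.5),.0625),("jaw bl",(243.5,114.5),.0625),("jaw br",(308.5,114.5),.0625),("knob",(276.5,150.5),.089),("deck bl",(155,8),.018),("deck br",(400,8),.018),("bolt",(173,25),.018),("bolt",(382,26),.018)]:
    w=wbp("w3.npz",p,z); print(n,((w-c)@ex).round(4),((w-c)@ey).round(4))
```

```text
jaw fl -0.0252 -0.0123
jaw fr 0.0249 -0.0122
jaw bl -0.0248 0.0471
jaw br 0.0231 0.0472
knob -0.0003 0.0226
deck bl -0.0993 0.1316
deck br 0.0991 0.1319
bolt -0.0858 0.1194
bolt 0.0858 0.119
```

View pics/w3c.png

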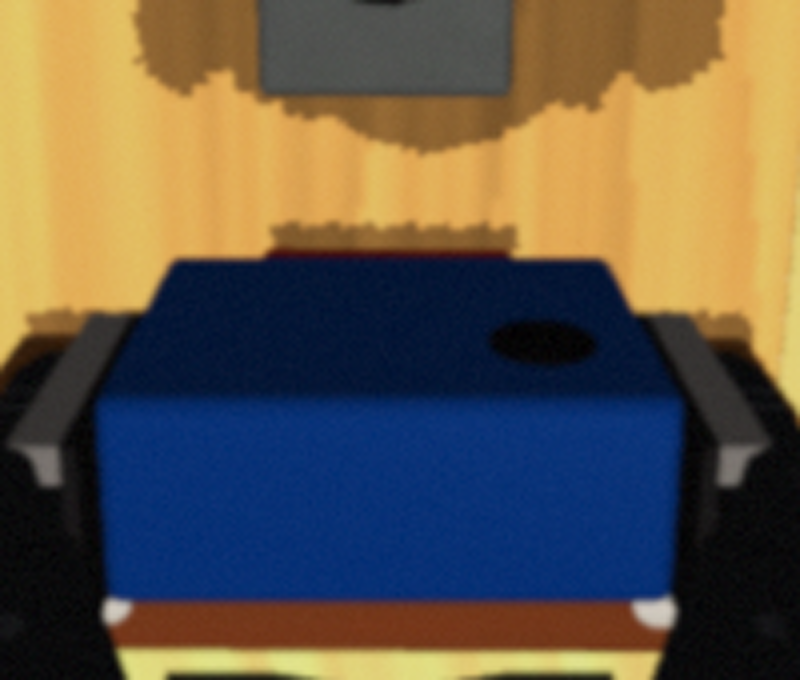

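Run:
```python
from h import *
c=np.array([.51025,-.17433]); an=np.radians(77.9); ey=np.array([np.cos(an),np.sin(an)]); ex=np.array([ey[1],-ey[0]])
f=lambda x,y:(180+x/4-.4,170+y/4-.4)
for n,p,z in [("redL",f(268,250),.018),("redR",f(512,250),.018)]+[("blue",f(*q),.184) for q in [(98,400),(682,400),(673,600),(108,600)]]+[("blueb",f(*q),.139) for q in [(175,261),(605,261)]]:
    w=wbp("w3.npz",p,z); print(n,((w-c)@ex).round(4),((w-c)@ey).round(4))
w=np.array([.5056,-.2038]);print("tcp",(w-c)@ex,(w-c)@ey)
```

```text
redL -0.0296 -0.0598
redR 0.0299 -0.0596
blue -0.0286 -0.0183
blue 0.0292 -0.0181
blue 0.0298 -0.0408
blue -0.029 -0.041
blueb -0.0291 -0.0197
blueb 0.0295 -0.0195
tcp 0.0016307669978481766 -0.029789998304778877
```

>>> move_arm:
  motion:
    - [50,[-0.05,0,0.1],0.02]
    - [50,[-0.12,0,0.3],0.02]
    - [50,[-0.12,0,0.6],0.02]
    - [50,[-0.12,0,0.9],0.02]
    - [50,[-0.12,0,1.1],0.02]
    - [50,[-0.12,0,1.25],0.02]
    - [50,[-0.12,0,1.3],0.02]
    - [50,[-0.12,0,1.3],0.02]
    - [50,[-0.12,0,1.3],0.02]
    - [50,[-0.12,0,1.3],0.02]

```text
clock: 7.35
eef_pos: [0.5049, -0.2111, 0.084]
tool_rot: [0.778, 0.628, 0.0, 0.001]
ft_force: [0.2, -0.2, 0.1]
grip_width: 0.0589
```

Run:
```python
from h import *
c=np.array([.51025,-.17433]); an=np.radians(77.9); ey=np.array([np.cos(an),np.sin(an)])
plan([*(c-.036*ey),.0272],-12.1)
o,c=save("wrist","w4.png"); print(o["joint_vel"].round(3))
save("scene","s4.png"); a=cv2.imread("pics/s4.png"); cv2.imwrite("pics/s4c.png",cv2.resize(a[180:330,90:270],None,fx=4,fy=4,interpolation=cv2.INTER_CUBIC))
```

```text
t 7.35 eef [ 0.5049 -0.2111  0.084 ] yaw -12.13 tilt 0.08 w 0.0589 F [ 0.18 -0.15  0.1 ]
shift [ 0.022 -0.051  1.136] roll -0.006
[-0.001 -0.001 -0.002 -0.002 -0.001 -0.001]
```

View pics/w4.png

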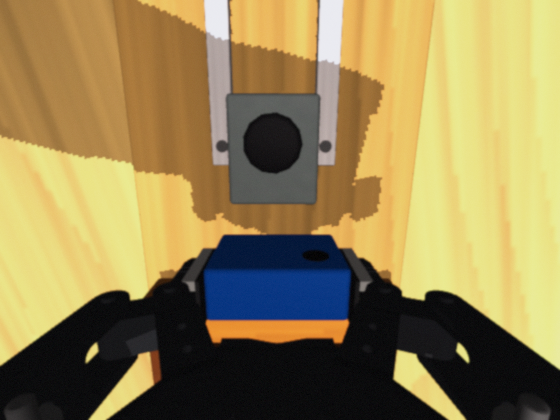

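View pics/s4c.png

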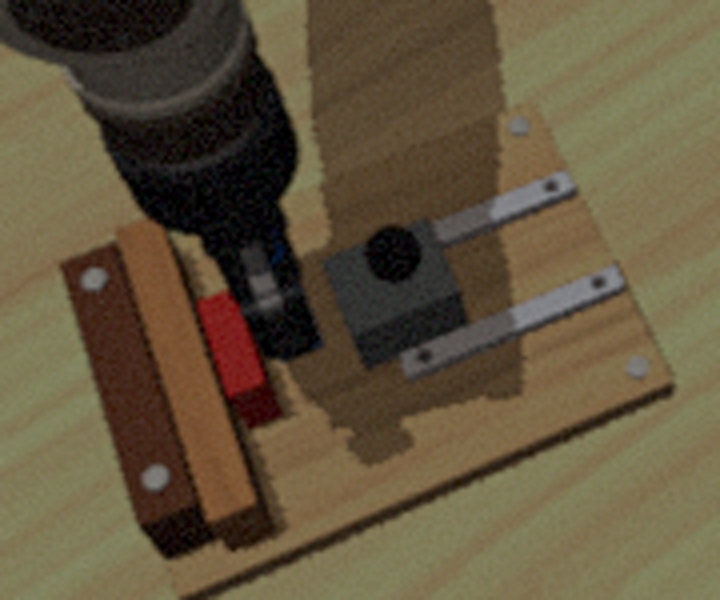

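The blue plate (205–350) is above the gap and parallel to the jaw front (row 203), with red on its far side. It sits about 2 mm to the right of the jaw, so I'll correct that as I go down.

>>> move_arm:
  motion:
    - [50,[0.02,-0.05,0.1],0]
    - [50,[0.02,-0.05,0.3],0]
    - [50,[0.02,-0.05,0.5],0]
    - [50,[0.02,-0.05,0.7],0]
    - [50,[0.02,-0.05,0.85],0]
    - [50,[0.02,-0.05,0.95],0]
    - [50,[0.02,-0.05,1.05],0]
    - [50,[0.02,-0.05,1.1],0]
    - [50,[0.02,-0.05,1.13],0]
    - [50,[0.02,-0.05,1.13],0]

```text
clock: 8.45
eef_pos: [0.5023, -0.2095, 0.0274]
tool_rot: [0.778, 0.628, 0.0, 0.0]
ft_force: [-1.2, 0.4, 1.9]
grip_width: 0.0593
```

Run:
```python
from h import *
c=np.array([.51025,-.17433]); an=np.radians(77.9); ey=np.array([np.cos(an),np.sin(an)])
plan([*(c-.036*ey),.0272],-12.1)
o,c=save("wrist","w5.png"); print(o["joint_vel"].round(3))
```

```text
t 8.45 eef [ 0.5023 -0.2095  0.0274] yaw -12.14 tilt 0.04 w 0.0593 F [-1.17  0.38  1.89]
shift [0.    0.008 0.005] roll -0.006
[ 0.001 -0.001  0.    -0.002 -0.001  0.001]
```

View pics/w5.png

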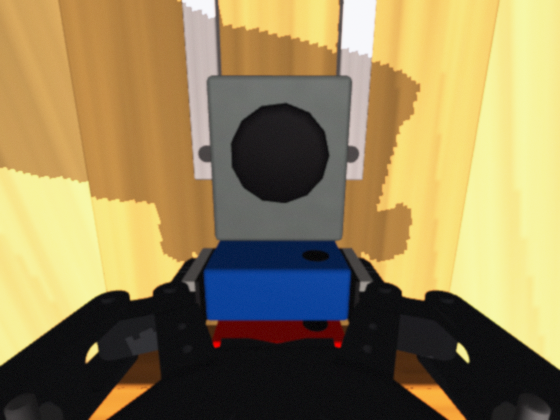

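The blue plate (205–350, rows 270–320) is down on the deck, with red behind it and the jaw front at row 240. A force of 1.9 N confirms contact. I'll open the gripper.

>>> move_arm:
  motion:
    - [66,[0,0,0],0]
    - [72,[0,0,0],0]
    - [80,[0,0,0],0]
    - [85,[0,0,0],0]
    - [85,[0,0,0],0]
    - [85,[0,0,0],0]
    - [85,[0,0,-0.1],0]
    - [85,[0,0,-0.3],0]
    - [85,[0,0,-0.7],0]
    - [85,[0,0,-1.1],0]

```text
clock: 9.5
eef_pos: [0.502, -0.2093, 0.0829]
tool_rot: [0.778, 0.628, -0.0, -0.0]
ft_force: [0.0, -0.2, 0.7]
grip_width: 0.0848
```

Run:
```python
from h import *
plan([.5023,-.2095,.15],-12.1)
o,c=save("wrist","w6.png"); print(o["joint_vel"].round(3))
```

```text
t 9.5 eef [ 0.502  -0.2093  0.0829] yaw -12.14 tilt 0.02 w 0.0848 F [ 0.   -0.19  0.68]
shift [-0.002  0.006 -1.341] roll -0.006
[ 0.    -0.225  0.258  0.463 -0.002  0.001]
```

View pics/w6.png

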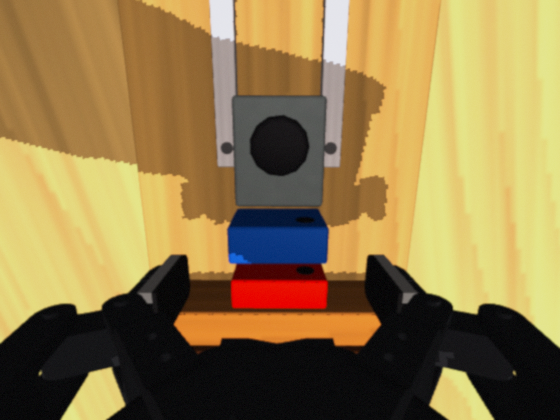

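>>> move_arm:
  motion:
    - [85,[0,0,-0.5],0]
    - [60,[0,0,-0.9],0]
    - [30,[0.1,0,-1.2],0]
    - [0,[0.4,0,-1.3],0]
    - [0,[0.9,0,-1.3],0]
    - [0,[1.4,0,-1.3],0]
    - [0,[1.9,0,-1.3],0]
    - [0,[2.25,0,-1.3],0]
    - [0,[2.4,0,-1.3],0]
    - [0,[2.4,0,-1.3],0]

```text
clock: 10.55
eef_pos: [0.5273, -0.0907, 0.1465]
tool_rot: [0.777, 0.629, -0.0, -0.0]
ft_force: [0.7, -0.2, 0.3]
grip_width: 0.0004
```

Run:
```python
from h import *
c=np.array([.51025,-.17433]); an=np.radians(77.9); ey=np.array([np.cos(an),np.sin(an)])
plan([*(c+.085*ey),.035],-12.1)
save("top","t7.png"); plan([*(c+.085*ey),.035],-12.1)
a=cv2.imread("pics/t7.png"); cv2.imwrite("pics/t7c.png",cv2.resize(a[145:295,315:510],None,fx=4,fy=4,interpolation=cv2.INTER_CUBIC))
```

```text
t 10.55 eef [ 0.5273 -0.0907  0.1465] yaw -12.0 tilt 0.04 w 0.0004 F [ 0.67 -0.2   0.27]
shift [-0.007  0.019  2.23 ] roll 0.016
t 10.6 eef [ 0.5272 -0.0916  0.1466] yaw -12.07 tilt 0.03 w -0.0001 F [ 0.1   0.04 -0.45]
shift [0.011 0.017 2.231] roll 0.005
```

View pics/t7c.png

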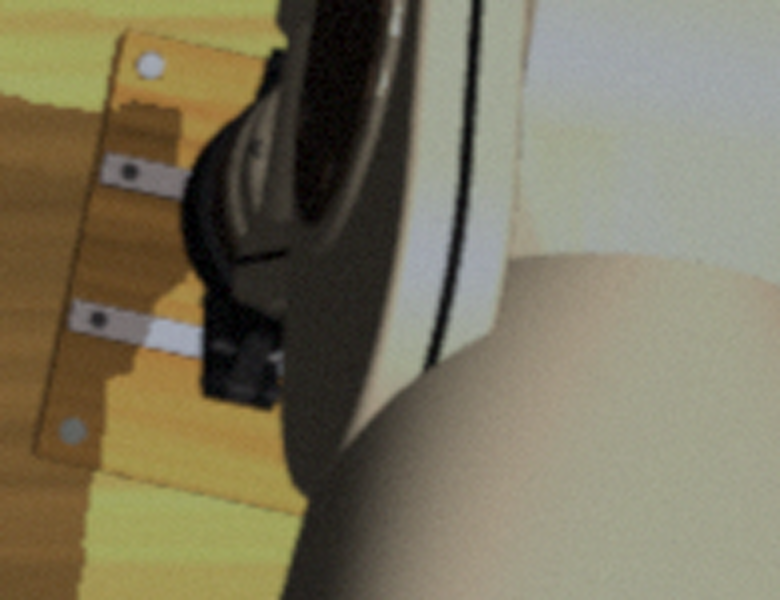

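>>> move_arm:
  motion:
    - [0,[0,0,0.2],0]
    - [0,[0,0,0.6],0]
    - [0,[0,0,1.1],0]
    - [0,[0,0,1.5],0]
    - [0,[0,0,1.8],0]
    - [0,[0,0,2.0],0]
    - [0,[0,0,2.15],0]
    - [0,[0,0,2.22],0]
    - [0,[0,0,2.22],0]
    - [0,[0,0,2.22],0]

```text
clock: 11.6
eef_pos: [0.5279, -0.0922, 0.0364]
tool_rot: [0.778, 0.628, 0.0, 0.0]
ft_force: [0.2, 0.1, -0.4]
grip_width: 0.0003
```

Run:
```python
from h import *
c=np.array([.51025,-.17433]); an=np.radians(77.9); ey=np.array([np.cos(an),np.sin(an)])
plan([*(c+.032*ey),.035],-12.1)
save("scene","s8.png")
a=cv2.imread("pics/s8.png"); cv2.imwrite("pics/s8c.png",cv2.resize(a[180:330,90:270],None,fx=4,fy=4,interpolation=cv2.INTER_CUBIC))
```

```text
t 11.6 eef [ 0.5279 -0.0922  0.0364] yaw -12.14 tilt 0.07 w 0.0003 F [ 0.24  0.15 -0.38]
shift [-1.04  -0.     0.028] roll -0.006
```

View pics/s8c.png

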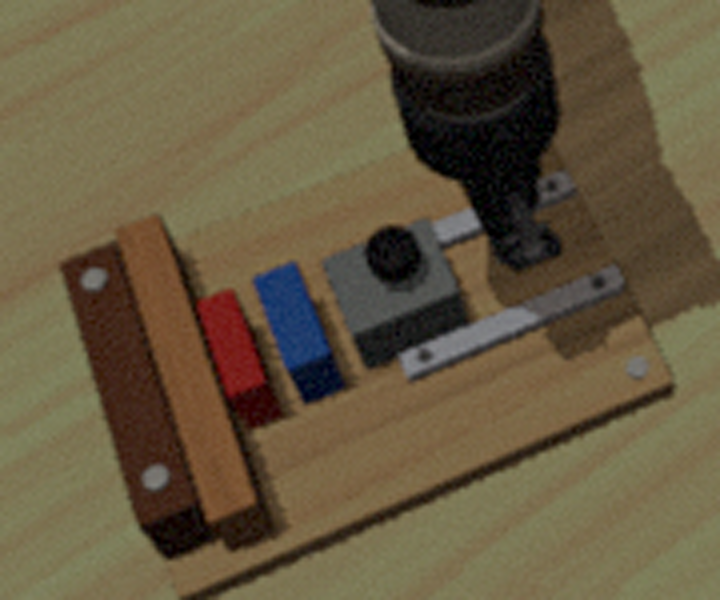

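The scene view shows red, blue and jaw in a row, both spacers upright, and the shut fingers down on the deck behind the jaw. I'll push now.

>>> move_arm:
  motion:
    - [0,[-0.1,0,0],0]
    - [0,[-0.22,0,0],0]
    - [0,[-0.34,0,0],0]
    - [0,[-0.42,0,0],0]
    - [0,[-0.5,0,0],0]
    - [0,[-0.58,0,0],0]
    - [0,[-0.66,0,0],0]
    - [0,[-0.74,0,0],0]
    - [0,[-0.82,0,0],0]
    - [0,[-0.9,0,0],0]

```text
clock: 12.65
eef_pos: [0.5178, -0.1361, 0.0358]
tool_rot: [0.778, 0.629, 0.0, -0.0]
ft_force: [0.5, 2.8, 2.1]
grip_width: 0.0002
```

Run:
```python
from h import *
c=np.array([.51025,-.17433]); an=np.radians(77.9); ey=np.array([np.cos(an),np.sin(an)])
plan([*(c+.032*ey),.035],-12.1); print(get_obs()["ft_force"][:2]@ey)
save("scene","s9.png")
a=cv2.imread("pics/s9.png"); cv2.imwrite("pics/s9c.png",cv2.resize(a[180:330,90:270],None,fx=4,fy=4,interpolation=cv2.INTER_CUBIC))
```

```text
t 12.65 eef [ 0.5178 -0.1361  0.0358] yaw -12.12 tilt 0.02 w 0.0002 F [0.53 2.76 2.05]
shift [-0.14   0.013  0.017] roll -0.003
2.8047933049665326
```

View pics/s9c.png

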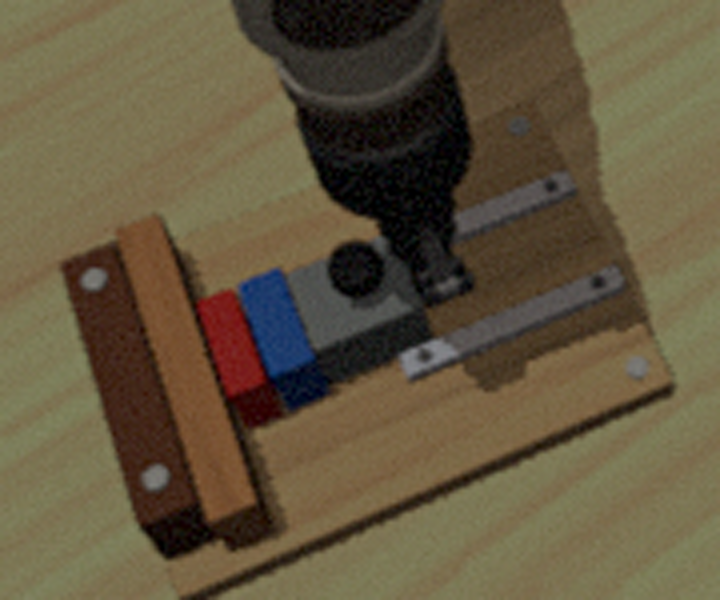

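The jaw is now carrying blue towards red, both are upright, and the push force is 2.8 N. I'll keep going slowly.

>>> move_arm:
  motion:
    - [0,[-0.02,0,0],0]
    - [0,[-0.04,0,0],0]
    - [0,[-0.06,0,0],0]
    - [0,[-0.08,0,0],0]
    - [0,[-0.1,0,0],0]
    - [0,[-0.12,0,0],0]
    - [0,[-0.14,0,0],0]
    - [0,[-0.16,0,0],0]
    - [0,[-0.18,0,0],0]
    - [0,[-0.18,0,0],0]

```text
clock: 13.7
eef_pos: [0.5168, -0.1407, 0.0359]
tool_rot: [0.777, 0.63, 0.003, -0.003]
ft_force: [2.3, 14.6, 3.8]
grip_width: 0.0
```

Run:
```python
from h import *
c=np.array([.51025,-.17433]); an=np.radians(77.9); ey=np.array([np.cos(an),np.sin(an)])
plan([*(c+.03*ey),.035],-12.1); print(get_obs()["ft_force"][:2]@ey)
```

```text
t 13.7 eef [ 0.5168 -0.1407  0.0359] yaw -11.96 tilt 0.5 w 0.0 F [ 2.32 14.6   3.82]
shift [-0.086  0.013  0.018] roll 0.023
14.760364880580788
```

Run:
```python
from h import *
save("scene","s10.png")
a=cv2.imread("pics/s10.png"); cv2.imwrite("pics/s10c.png",cv2.resize(a[210:300,110:230],None,fx=6,fy=6,interpolation=cv2.INTER_CUBIC))
o,c=save("wrist","w10.png")
np.savez("w10.npz",e=o["eef_pos"],q=o["tool_rot"],m=c["mount"],k=[c["fx"],c["cx"],c["cy"]])
```

```text
(no output)
```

View pics/s10c.png

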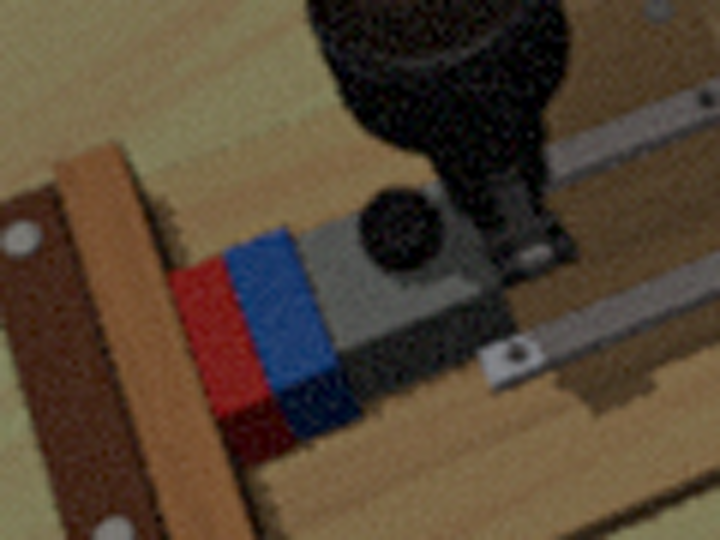

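Rail, red, blue and jaw are now in contact, both spacers look upright, and the force has risen to 15 N, so the pack is snug. I'll back off, lift and check.

>>> move_arm:
  motion:
    - [0,[0.1,0,0],0]
    - [0,[0.3,0,0],0]
    - [0,[0.6,0,0],0]
    - [0,[0.8,0,-0.2],0]
    - [0,[0.9,0,-0.7],0]
    - [0,[0.9,0,-1.3],0]
    - [0,[0.9,0,-2.0],0]
    - [0,[0.9,0,-2.6],0]
    - [0,[0.9,0,-2.9],0]
    - [0,[0.9,0,-3.0],0]

```text
clock: 14.8
eef_pos: [0.527, -0.1007, 0.189]
tool_rot: [0.778, 0.629, 0.002, 0.002]
ft_force: [-0.5, 0.6, 0.0]
grip_width: 0.0001
```

>>> move_arm:
  motion:
    - [0,[0.3,0,0],0]
    - [0,[0.9,0,0],0]
    - [0,[1.6,0,0],0]
    - [0,[2.3,0,0],0]
    - [0,[3.0,0,0],0]
    - [0,[3.6,0,0],0]
    - [0,[3.9,0,0],0]
    - [0,[4.0,0,0],0]
    - [0,[4.0,0,0],0]
    - [0,[4.0,0,0],0]

```text
clock: 15.8
eef_pos: [0.5671, 0.0937, 0.1855]
tool_rot: [0.778, 0.628, -0.001, -0.0]
ft_force: [-1.0, -0.2, 0.1]
grip_width: -0.0
```

Run:
```python
from h import *
plan([.5,0,.18],-12.1)
save("top","t11.png"); save("scene","s11.png")
a=cv2.imread("pics/t11.png"); cv2.imwrite("pics/t11c.png",cv2.resize(a[145:295,315:510],None,fx=4,fy=4,interpolation=cv2.INTER_CUBIC))
a=cv2.imread("pics/s11.png"); cv2.imwrite("pics/s11c.png",cv2.resize(a[180:330,90:270],None,fx=4,fy=4,interpolation=cv2.INTER_CUBIC))
```

```text
t 15.8 eef [0.5671 0.0937 0.1855] yaw -12.2 tilt 0.07 w -0.0 F [-1.04 -0.17  0.12]
shift [-2.115 -0.916  0.112] roll -0.016
```

View pics/t11c.png

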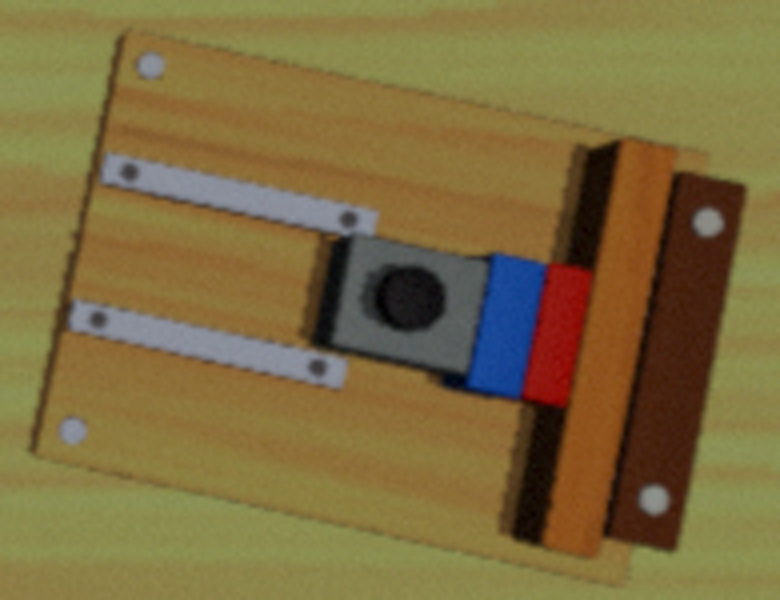

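View pics/s11c.png

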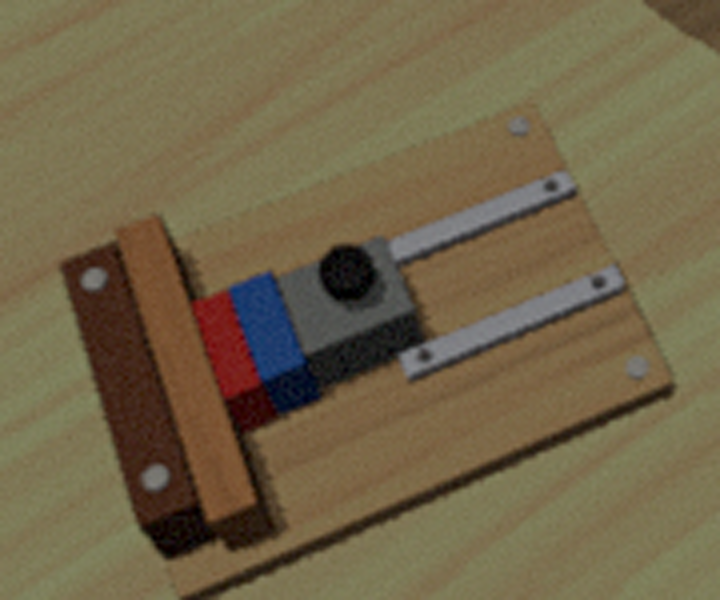

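Run:
```python
from h import *
c=np.array([.51025,-.17433]); an=np.radians(77.9); ey=np.array([np.cos(an),np.sin(an)]); ex=np.array([ey[1],-ey[0]])
for n,p,z in [("knob0",(353,286),.089),("knob",(410,298),.089),("jaw fr",(493,257),.0625),("jaw fl",(470,375),.0625),("blue r front",(547,262),.063),("blue l front",(521,399),.063),("blue back r",(495,253),.063),("blue back l",(469,389),.063),("red top rail",(592,269),.063),("rail edge top",(620,140),.063),("rail edge bot",(543,543),.063)]:
    w=bp(jg(p),z); print(n,((w-c)@ex).round(4),((w-c)@ey).round(4))
```

```text
knob0 -0.0008 0.0247
knob -0.0007 0.0007
jaw fr 0.0266 -0.0367
jaw fl -0.025 -0.0368
blue r front 0.0293 -0.0594
blue l front -0.0305 -0.0597
blue back r 0.0284 -0.0371
blue back l -0.031 -0.0374
red top rail 0.0304 -0.0786
rail edge top 0.0874 -0.0798
rail edge bot -0.0882 -0.0803
```

Run:
```python
from h import *
print(get_obs()["joint_vel"].round(3)); print(job_done())
```

```text
[-0.001 -0.003  0.004 -0.     0.004 -0.   ]
the job is handed in; nothing more can be done
None
```

The blue spacer is standing in the gap between the red spacer and the jaw, and the jaw is slid up snug against the pack. I gripped blue across its 60 mm length, set it down in the gap and let go. Then I pushed the jaw from behind with the shut fingers until the force rose from 2.8 N to about 15 N, backed off, and handed the job in shortly after 15.8 s.

**Last checks, from the top and scene pictures:**
- **Jaw:** its front is at jig y ≈ -36.8 mm, which puts the slide at about 0.030 m. The rail face reads -80 mm in the same picture.
- **Blue spacer:** it is centred at about x = -1 mm, y = -48 mm and looks upright.
- **Red spacer:** it looks upright, between blue and the rail with no visible gap.
- **Robot:** the arm was at rest, clear of everything.

**Disagreement:** the wrist camera placed the jig about 2–3 mm nearer the rail end than the top camera did. I set blue by the gap the wrist camera saw, so this didn't affect the fit. I judged uprightness by eye and didn't measure it.

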